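Fit the keyed hand crank to the gearbox shaft

TASK

Fit the hand crank that has a key slot in its bore onto the gearbox's upright shaft: turn it so that the slot meets the shaft's key, slide it down until it sits flat on the round flange, and let go. Leave the other, shorter crank with the plain round hole where it lies.

Things in the scene. Friction and masses are not known exactly. Their poses are not given: they have to be found in the camera images.
- crank_grip (a point): Grip point of the keyed crank, a loose plain steel hand crank (0.32 kg) lying flat: middle of its straight arm (22 mm wide, 24 mm high, clear to grip 40 to 90 mm from the bore axis), 55 mm from the bore axis, 12 mm above the underside. x points along the arm from bore to handle, z up. A small black handle, 110 mm from the bore axis, stands up to 62 mm above the underside.
- crank_bore (a point): The keyed crank's bore axis at its flat underside; axes as at its grip point. Round hub 68 mm across, 28 mm high; through bore 36 mm diameter with one key slot, 16 mm wide and reaching 27 mm from the axis, on the side towards the handle (+x). Centre of mass about 32 mm from the axis along the arm, so it rests stably on the flange.
- seat (a point): Centre of the top face, 60 mm above the bench, of the 90 mm round flange on a grey gearbox fixed to the bench. z up along the shaft; x points from the shaft axis to its key (a round stub sticks out of the box on the opposite side): a fitted crank's arm points along x. Shaft 28 mm diameter, 50 mm tall, last 12 mm a cone. Key 8 mm wide, 22 mm out from the axis, 28 mm tall. Fits within 10 degrees, 4 mm.
- spare_grip (a point): The other crank (leave it): same make, loose, but shorter (85 mm from bore to handle), with a plain round 22 mm hole and no slot. This point is the middle of its arm, 42.5 mm from its bore axis, 12 mm above the underside; x along the arm to its handle.
Not all that is in view belongs to the job. Leave any green look-alike of the part that bears crank_grip alone.

How it is judged (in metres and radians):
On the way:
1. the keyed crank is lifted higher than its seat (height (world z) of crank_bore above 0.08 m), for 0.1 s.
At the end, for the whole second after the job is handed in: The keyed crank sits on the shaft, its underside within 5 mm of the flange face and level within about 6 degrees, its bore within 10 mm of the shaft axis, its slot over the key (arm along the key within 23 degrees), at rest and released (z of crank_bore in the frame of seat between -0.005 and 0.005 m and horizontal distance between crank_bore and seat below 0.01 m and angle between the x axis of crank_bore and the x axis of seat, either way round below 0.4 rad and angle between crank_bore's own z axis and vertical below 0.1 rad and linear speed of crank below 0.02 m/s); the robot touches nothing.
It fails at once if the other crank is moved by more than 30 mm (distance of spare_grip from where it was at the start of the episode above 0.03 m).
It also fails if it takes over 42 s, if anything falls off the work surface, if the arm or the gripper's body presses on something with over 40 N, if the wrist force passes 120 N, or if a joint passes its speed limit or range.

ROBOT

A 6-joint arm with a two-finger parallel gripper is mounted at the origin on the work surface; the furniture and walls round the work are solid. World frame = base frame: x ahead of the robot, y to its left, z up, the work surface at z = 0. Lengths are in mm, angles in rad, forces in N, time in s.
With the tool pointing down it reaches from about 300 to 875 mm from the base axis. Payload 6.4 kg.
Tool frame: the origin (TCP) lies midway between the tips of the shut fingers; the grasp point (between the pads) lies 19 mm behind it; z points along the fingers, y is the line along which they close (so a half turn about z gives the same grasp; the last joint's range is limited). The gripper opens to 88 mm and grips with 3 to 60 N. Pads are 18 mm wide; open, the fingers measure 123 mm over their backs; the gripper's body (75 mm by 187 mm) begins 45 mm behind the grasp point.
Start: joints at [1.016, 0.181, 1.607, -0, 1.354, -0.206], TCP at [196.507, 540.394, 238.714] pointing down, gripper open.
Joint ranges: [-2.99, 2.99], [-0.89, 2.07], [0.3, 2.58], [-1.14, 4.28], [0, 2.63], [-3.12, 3.12]. Speed limits (rad/s): [2.57, 2.57, 3.01, 3.14, 3.14, 3.14].

INTERFACE

Orientations are given as a unit quaternion [w, x, y, z].
In Python, from rig import r gives the robot as it stands. The module is installed in compiled form; this text tells all that it offers.
- The arm moves only by the tool apply_moves, never from a script. Its argument "moves" is a list of rows, each an object of numbers: "dx", "dy", "dz": the shift along the tool's x, y, z in mm; "ax", "ay", "az": the turn, a rotation vector about the tool's x, y, z in rad; "hand": the finger opening in mm, from 0 to 88.1. In form: [{"dx": .., "dy": .., "dz": .., "ax": .., "ay": .., "az": .., "hand": ..}, ...]. A call has 1 to 12 rows; each row is the pose to reach, as a shift and turn from the pose commanded when the call began, along the tool's axes at that moment; what a row does not reach only later rows make up. A row lasts 1/10 s, in which the tool goes at most 50 mm and 8.59 degrees, less where a joint would pass 70% of its speed; a pose out of reach is approached as far as the arm can. A call with a gripper value outside its range is refused whole. The fingers move at their own pace and stop on an object; "grip_force" is the grip in N (left out, the last holds). Time passes only in rows, so rows that repeat a pose let the fingers close. It gives the time, the measured TCP pose, the force, the opening and the grip force at its end, in the units of the state.
- r.read_state(): the state, without advancing time (a new reading comes with each control period).
- r.camera(name): name is "scene" or "top" or "wrist"; returns a dict with "frame" (480x640x3 uint8, red, green, blue), "fx", "fy", "cx", "cy" (pixels), "k1" (the pictures are not rectified: a ray, as slopes to the right and down, at radius r is drawn at 1 + k1 r^2 times it, then the intrinsics apply), "R" (3x3) and "t" (3): a world point X has camera coordinates R X + t. Camera axes: x right, y down, z forward; pixel columns grow to the right and rows downward; lengths in mm; the calibration is good to about 2 mm. A picture is of the moment at which its call begins. There is no depth.
- r.sign_off(): hands the job in; it is judged then, once.
Trained networks look in the newest picture that a camera, given by its name, has taken for a name from the list of things; names that differ only in an ending like _2 or _b are one class to them, and where a whole thing is asked for, a point or a joint stands for the part that bears it (a point fixed in the world has none). Each returns a list of dicts, best first, with "confidence" (0 to 1); they miss things now and then, are a little off and sometimes report something else, mostly with a low value. They report only what shows in the picture. A call takes as long as a camera call. They do not tell look-alikes from the thing itself.
- r.recognise(camera, label): "extent" ([centre column, centre row, width, height] in pixels, round what is visible of it).
- r.trace(camera, label): "pixels" (480x640 bool, what is visible of it) and "extent" ([centre column, centre row, width, height] in pixels, round what is visible of it).
The state is a dict: "clock": time; "q": joint angles; "qvel": joint speeds; "effort": joint torques, N m; "eef_pos": TCP position; "eef_rot": TCP orientation; "ft_force": force on the tool from outside, world axes, zero at the start; "moment": the same for the moment, N m; "opening": opening from 0.0 (shut) to 1.0 (fully open); "grip_force": force on a finger pad.
Only numpy, scipy, OpenCV 4.12 (cv2) and the standard library are available. Lean on these libraries where they do the work, as an engineer would, in place of code of your own. Each camera call takes 0.05 s, during which the arm holds its last target. There are 200 camera calls.

## Working session

There is one attempt and no reset: what is moved stays moved. The work goes in short steps, Python scripts to look and compute and a tool call to move; the robot and the scene stay as the last step left them, time stands still between calls to the robot, and variables do not carry over. Pictures are saved under pics/ and viewed, at most 10 in all, crops included, and the job is handed in when it is done.

Besides the shell and the picture viewer there is one more tool, called by a JSON object that holds its "name" and its "arguments". apply_moves: Moves the arm, as the interface text tells. Its arguments: {"type":"object","properties":{"moves":{"type":"array","items":{"type":"object","properties":{"dx":{"type":"number"},"dy":{"type":"number"},"dz":{"type":"number"},"ax":{"type":"number"},"ay":{"type":"number"},"az":{"type":"number"},"hand":{"type":"number"}}}},"grip_force":{"type":"number"}},"required":["moves"]}

```bash
mkdir -p pics
cat > h.py <<'E'
from rig import r
import numpy as np, cv2
def snap(n,f=None):
    c=r.camera(n)
    if f: cv2.imwrite('pics/'+f,c['frame'][:,:,::-1])
    return c
def px2w(c,u,v,z):
    x=(u-c['cx'])/c['fx'];y=(v-c['cy'])/c['fy'];a,b=x,y
    for _ in range(20):
        k=1+c['k1']*(a*a+b*b);a,b=x/k,y/k
    R=np.array(c['R']);t=np.array(c['t']);o=-R.T@t;d=R.T@np.array([a,b,1.])
    return o+d*(z-o[2])/d[2]
def w2px(c,X):
    p=np.array(c['R'])@np.array(X,float)+np.array(c['t']);a,b=p[:2]/p[2];k=1+c['k1']*(a*a+b*b)
    return np.array([c['fx']*a*k+c['cx'],c['fy']*b*k+c['cy']])
E
python3 - <<'E'
from h import *
s=r.read_state();print(s['clock'],s['eef_pos'],s['eef_rot'])
for n in('top','scene'):
    c=snap(n,n+'0.png');print(n,-np.array(c['R']).T@c['t'])
    for l in('crank_grip','crank_bore','seat','spare_grip'):
        for d in r.recognise(n,l)[:3]: print(n,l,round(d['confidence'],2),np.round(d['extent']))
E
```

```text
0.0 [196.20582291 539.9452907  237.86534402] [-3.08949438e-04  1.73488948e-01  9.84835467e-01 -7.69892828e-04]
top [341.13994084 131.88165025 899.82238734]
top crank_grip 0.98 [212. 178.  50.  83.]
top crank_grip 0.76 [340. 290.  75.  64.]
top crank_bore 0.68 [212. 175.  54.  82.]
top crank_bore 0.67 [340. 290.  68.  72.]
top seat 0.69 [413. 199.  76.  79.]
top spare_grip 0.68 [318. 181.  37.  74.]
scene [ 128.02445025 -461.05669953  584.14391103]
scene crank_grip 0.98 [324. 204.  64.  35.]
scene crank_grip 0.73 [289. 296.  89.  43.]
scene crank_bore 0.97 [288. 297.  84.  48.]
scene crank_bore 0.8 [328. 206.  68.  28.]
scene seat 0.81 [408. 309.  71.  76.]
scene spare_grip 0.94 [365. 250.  53.  52.]
```

View pics/top0.png

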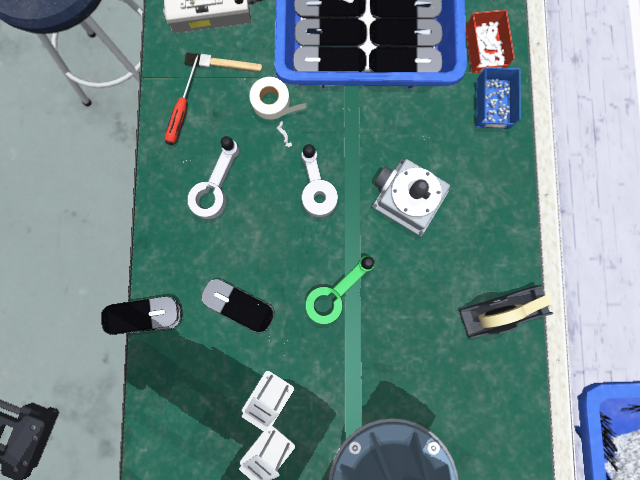

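View pics/scene0.png

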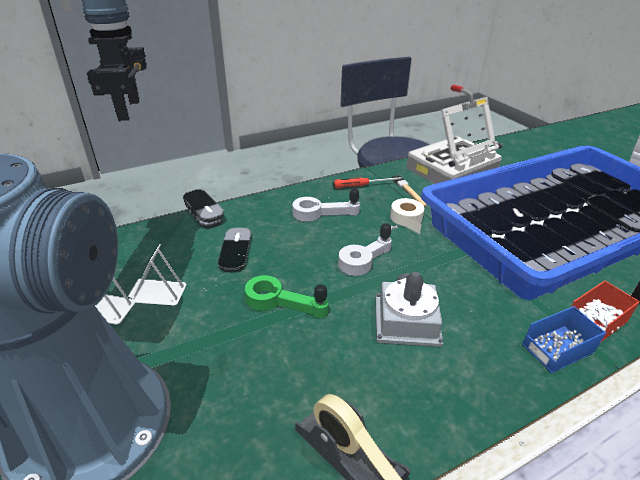

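Three cranks are in the top view: grey at (206,200)–(228,144) with a large bore, grey at (319,197)–(309,152) with a small plain hole, which is the spare, and green at (324,304), the look-alike. The first one fits the description. I'll confirm it in a crop and measure it.

Run:
```python
from h import *
c=snap('top');f=c['frame'][:,:,::-1]
a=cv2.resize(f[130:230,180:260],None,fx=5,fy=5,interpolation=cv2.INTER_CUBIC)
b=cv2.resize(f[145:245,365:460],None,fx=4.2,fy=5,interpolation=cv2.INTER_CUBIC)
b=cv2.resize(f[145:245,365:445+0],None,fx=5,fy=5,interpolation=cv2.INTER_CUBIC)
cv2.imwrite('pics/crop1.png',np.hstack([a,b]))
for l in('crank_grip','seat'):
    d=r.trace('top',l)
    for e in d[:2]:
        m=e['pixels'];print(l,e['confidence'],np.round(e['extent']),m.sum())
        if l=='crank_grip':
            ys,xs=np.nonzero(m);print(cv2.minAreaRect(np.c_[xs,ys].astype(np.float32)))
for n,u,v,z in[('hub',206,200,28),('handle',228,144,62),('shafttop',420,188,110),('flange',415,194,60),('stub',383,179,30),('c1',403,159,40),('c2',449,187,40),('c3',420,235,0),('c4',374,207,0),('spare',319,197,28)]:
    print(n,np.round(px2w(c,u,v,z),1))
```

```text
crank_grip 0.73 [342. 291.  76.  62.] 1492
((337.4664306640625, 285.47650146484375), (37.52082443237305, 85.11819458007812), 34.99202346801758)
crank_grip 0.7 [212. 177.  50.  83.] 1708
((218.94418334960938, 179.46566772460938), (38.91423416137695, 83.92109680175781), 31.607501983642578)
seat 0.58 [413. 199.  69.  74.] 3627
hub [516.  344.7  28. ]
handle [613.2 299.4  62. ]
shafttop [520.3 -38.4 110. ]
flange [520.6 -39.8  60. ]
stub [555.6  13.2  30. ]
c1 [591.3 -23.3  40. ]
c2 [ 538.1 -107.1   40. ]
c3 [453.6 -59.7   0. ]
c4 [507.9  27.4   0. ]
spare [521.7 133.2  28. ]
```

View pics/crop1.png

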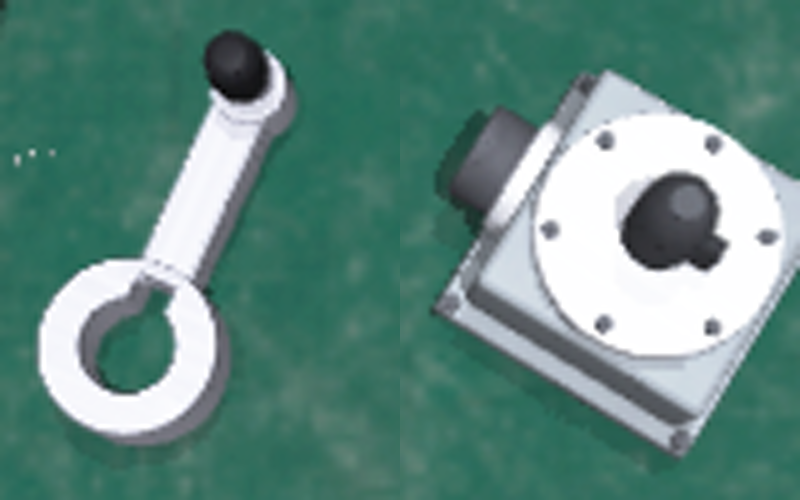

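Run:
```python
from h import *
c=snap('top')
A=lambda x,y,z:px2w(c,180+(x+.5)/5-.5,130+(y+.5)/5-.5,z)
B=lambda x,y,z:px2w(c,365+(x-400+.5)/5-.5,145+(y+.5)/5-.5,z)
an=lambda d:np.degrees(np.arctan2(d[1],d[0]))
h=A(129,347,28);e=A(237,107,24);m=A(170,260,24)
print('hub',h,A(131,341,28),'arm',an(e-h),an(e-m),'handle',A(237,66,60)-h, A(235,60,60))
bolts=[(605,140),(713,143),(767,236),(713,327),(603,323),(550,229)]
print('seat',B(658,235,60),np.mean([B(*b,60) for b in bolts],0))
print('boxangle',an(B(680,450,10)-B(440,312,10)),an(B(440,310,10)-B(585,80,10))-90+180,'stub',an(B(658,235,60)-B(490,155,30)),'bolts',[round(an(B(*bolts[i],60)-B(*bolts[i-3],60)),1) for i in range(3)])
print('key',an(B(713,250,88)-B(678,213,88)))
c2=snap('scene');s=B(658,235,60)
print('scene flange px',w2px(c2,s),w2px(c2,s+[0,0,50]),'crank',w2px(c2,h), 'handle',w2px(c2,h+110*np.r_[np.cos(np.radians(an(e-h))),np.sin(np.radians(an(e-h))),.3]))
from scipy.spatial.transform import Rotation as Ro
st=r.read_state();q=st['eef_rot'];R=Ro.from_quat([q[1],q[2],q[3],q[0]]).as_matrix();print(R.round(3),st['clock'])
```

```text
hub [517.86893834 345.89079801  28.        ] [520.15621921 345.21183876  28.        ] arm -21.677450457761783 -21.785711757873703 handle [ 98.26429253 -44.18721841  32.        ] [618.40702433 302.49598646  60.        ]
seat [525.00642921 -42.11680515  60.        ] [525.85685296 -42.31588335  60.        ]
boxangle -120.47457455243371 237.61636851695556 stub -123.56863474895113 bolts [np.float64(28.4), np.float64(-32.0), np.float64(-91.9)]
key -138.02354568465498
scene flange px [411.15959733 296.21735493] [415.36608463 273.67341229] crank [306.62304291 203.80496924] handle [354.2155552  189.65362325]
[[-0.94   0.342 -0.   ]
 [ 0.342  0.94  -0.   ]
 [-0.    -0.    -1.   ]] 0.75
```

The crop shows the slot on the handle side of the left grey crank, so that is the keyed one. The gearbox key points lower right, opposite the stub. Estimates: bore (519, 345.5) with the arm at about -22°, and seat (525.4, -42.2) with the key at about -121.5°. The heights and sizes agree with those given. Next I'll move above the arm.

{"name": "apply_moves", "arguments": {"moves": [{"dx":-50,"dy":-9,"dz":0,"hand":70},{"dx":-100,"dy":-18,"dz":10,"hand":70},{"dx":-150,"dy":-27,"dz":30,"hand":70},{"dx":-200,"dy":-36,"dz":50,"hand":70},{"dx":-250,"dy":-45,"dz":70,"hand":70},{"dx":-300,"dy":-54,"dz":90,"hand":70},{"dx":-350,"dy":-62,"dz":110,"az":0.04,"hand":70},{"dx":-395,"dy":-70,"dz":125,"az":0.04,"hand":70},{"dx":-420,"dy":-75,"dz":129,"az":0.04,"hand":70},{"dx":-420,"dy":-75,"dz":129,"az":0.04,"hand":70},{"dx":-420,"dy":-75,"dz":129,"az":0.04,"hand":70},{"dx":-420,"dy":-75,"dz":129,"az":0.04,"hand":70}]}}

```text
schema error: expected keys dx, dy, dz, ax, ay, az, hand
```

Run:
```python
from h import *
c=snap('wrist','w1.png');print(np.round(-np.array(c['R']).T@c['t']))
s=r.read_state();print(s['clock'],s['eef_pos'],s['eef_rot'])
for P in[(519,345.5,28),(619.8,301.7,62),(565.3,326.5,24),(565.3,326.5,0)]:print(w2px(c,P))
```

```text
[132. 565. 385.]
0.8 [196.5218343  540.41832427 238.74769797] [8.16492269e-06 1.73523157e-01 9.84829789e-01 2.44574445e-05]
[262.28249872 511.35517396]
[255.29679862 615.00567135]
[262.67725979 540.49268827]
[265.64335363 520.92282335]
```

View pics/w1.png

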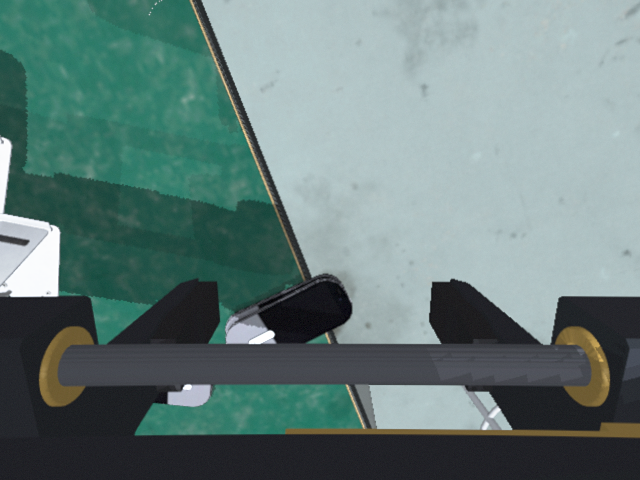

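The move was refused because every key has to be present. The wrist picture, taken at the start pose, shows the fingers and the bench edge, with a black part near (290,310).

{"name": "apply_moves", "arguments": {"moves": [{"dx":-50,"dy":-9,"dz":0,"ax":0,"ay":0,"az":0,"hand":70},{"dx":-100,"dy":-18,"dz":10,"ax":0,"ay":0,"az":0,"hand":70},{"dx":-150,"dy":-27,"dz":30,"ax":0,"ay":0,"az":0,"hand":70},{"dx":-195,"dy":-36,"dz":50,"ax":0,"ay":0,"az":0,"hand":70},{"dx":-240,"dy":-45,"dz":70,"ax":0,"ay":0,"az":0,"hand":70},{"dx":-285,"dy":-54,"dz":85,"ax":0,"ay":0,"az":0,"hand":70},{"dx":-330,"dy":-60,"dz":100,"ax":0,"ay":0,"az":0.04,"hand":70},{"dx":-375,"dy":-67,"dz":115,"ax":0,"ay":0,"az":0.04,"hand":70},{"dx":-420,"dy":-75,"dz":129,"ax":0,"ay":0,"az":0.04,"hand":70},{"dx":-420,"dy":-75,"dz":129,"ax":0,"ay":0,"az":0.04,"hand":70},{"dx":-420,"dy":-75,"dz":129,"ax":0,"ay":0,"az":0.04,"hand":70},{"dx":-420,"dy":-75,"dz":129,"ax":0,"ay":0,"az":0.04,"hand":70}]}}

```text
clock: 2.0
eef_pos: [564.8, 327.1, 110.0]
eef_rot: [-0.0, 0.193, 0.981, 0.0]
ft_force: [0.5, 0.3, 0.4]
opening: 0.794
grip_force: 0.0
```

Run:
```python
from h import *
c=snap('wrist','w2.png');print(np.round(-np.array(c['R']).T@c['t']))
s=r.read_state();print(s['clock'],s['eef_pos'],s['eef_rot'])
for P in[(519,345.5,28),(619.8,301.7,62),(565.3,326.5,24),(565.3,326.5,0)]:print(w2px(c,P))
```

```text
[502. 354. 256.]
2.05 [564.68782184 327.41806266 110.32654416] [1.11794271e-04 1.92485914e-01 9.81299706e-01 2.20296844e-04]
[322.22569952 165.69483742]
[318.07892155 362.49406442]
[322.26581777 244.92153712]
[322.42746585 235.08034412]
```

View pics/w2.png

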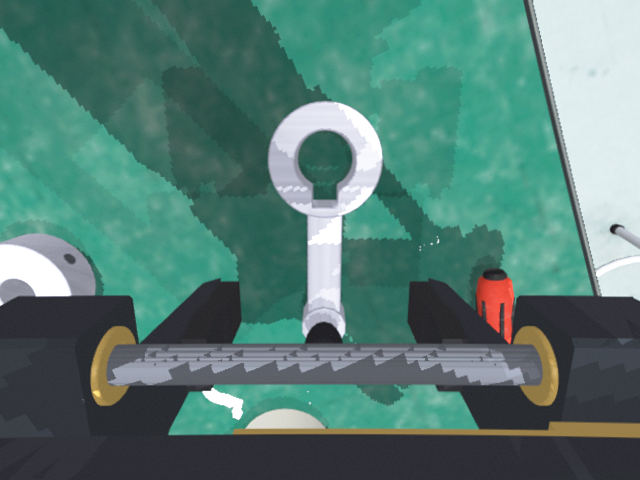

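The wrist picture shows the slotted bore at (325,160), with the slot at (325,200) towards the handle and the arm centred between the fingers. I'll descend and grip.

{"name": "apply_moves", "arguments": {"moves": [{"dx":0,"dy":0,"dz":45,"ax":0,"ay":0,"az":0,"hand":70},{"dx":0,"dy":0,"dz":80,"ax":0,"ay":0,"az":0,"hand":60},{"dx":0,"dy":0,"dz":98,"ax":0,"ay":0,"az":0,"hand":50},{"dx":0,"dy":0,"dz":104,"ax":0,"ay":0,"az":0,"hand":40},{"dx":0,"dy":0,"dz":104,"ax":0,"ay":0,"az":0,"hand":30},{"dx":0,"dy":0,"dz":104,"ax":0,"ay":0,"az":0,"hand":10},{"dx":0,"dy":0,"dz":104,"ax":0,"ay":0,"az":0,"hand":10},{"dx":0,"dy":0,"dz":104,"ax":0,"ay":0,"az":0,"hand":10},{"dx":0,"dy":0,"dz":104,"ax":0,"ay":0,"az":0,"hand":10},{"dx":0,"dy":0,"dz":104,"ax":0,"ay":0,"az":0,"hand":10}], "grip_force": 45}}

```text
clock: 3.05
eef_pos: [566.9, 326.8, 7.8]
eef_rot: [0.001, 0.193, 0.981, 0.001]
ft_force: [0.1, -0.3, 7.7]
opening: 0.247
grip_force: 45.0
```

{"name": "apply_moves", "arguments": {"moves": [{"dx":0,"dy":0,"dz":-20,"ax":0,"ay":0,"az":0,"hand":10},{"dx":0,"dy":0,"dz":-60,"ax":0,"ay":0,"az":0,"hand":10},{"dx":0,"dy":0,"dz":-105,"ax":0,"ay":0,"az":0,"hand":10},{"dx":0,"dy":0,"dz":-135,"ax":0,"ay":0,"az":0,"hand":10},{"dx":0,"dy":0,"dz":-145,"ax":0,"ay":0,"az":0,"hand":10},{"dx":0,"dy":0,"dz":-145,"ax":0,"ay":0,"az":0,"hand":10},{"dx":0,"dy":0,"dz":-145,"ax":0,"ay":0,"az":0,"hand":10}]}}

```text
clock: 3.75
eef_pos: [564.4, 325.9, 148.6]
eef_rot: [-0.001, 0.193, 0.981, -0.001]
ft_force: [-0.6, -0.2, -3.9]
opening: 0.248
grip_force: 45.0
```

{"name": "apply_moves", "arguments": {"moves": [{"dx":-8,"dy":-30,"dz":0,"ax":0,"ay":0,"az":0.14,"hand":10},{"dx":-16,"dy":-65,"dz":0,"ax":0,"ay":0,"az":0.28,"hand":10},{"dx":-24,"dy":-105,"dz":0,"ax":0,"ay":0,"az":0.43,"hand":10},{"dx":-33,"dy":-145,"dz":0,"ax":0,"ay":0,"az":0.58,"hand":10},{"dx":-42,"dy":-185,"dz":0,"ax":0,"ay":0,"az":0.73,"hand":10},{"dx":-52,"dy":-225,"dz":0,"ax":0,"ay":0,"az":0.88,"hand":10},{"dx":-61,"dy":-265,"dz":0,"ax":0,"ay":0,"az":1.03,"hand":10},{"dx":-70,"dy":-305,"dz":0,"ax":0,"ay":0,"az":1.18,"hand":10},{"dx":-79,"dy":-340,"dz":0,"ax":0,"ay":0,"az":1.33,"hand":10},{"dx":-86,"dy":-370,"dz":0,"ax":0,"ay":0,"az":1.48,"hand":10},{"dx":-91,"dy":-393,"dz":0,"ax":0,"ay":0,"az":1.61,"hand":10},{"dx":-94,"dy":-408,"dz":0,"ax":0,"ay":0,"az":1.733,"hand":10}]}}

```text
clock: 4.95
eef_pos: [495.9, -88.0, 148.1]
eef_rot: [-0.002, 0.875, 0.485, -0.002]
ft_force: [-0.2, 0.1, -3.5]
opening: 0.246
grip_force: 45.0
```

{"name": "apply_moves", "arguments": {"moves": [{"dx":0,"dy":0,"dz":0,"ax":0,"ay":0,"az":0,"hand":10},{"dx":0,"dy":0,"dz":0,"ax":0,"ay":0,"az":0,"hand":10},{"dx":0,"dy":0,"dz":0,"ax":0,"ay":0,"az":0,"hand":10}]}}

```text
clock: 5.25
eef_pos: [497.3, -85.8, 149.6]
eef_rot: [-0.001, 0.872, 0.489, -0.001]
ft_force: [0.5, 0.3, -2.3]
opening: 0.243
grip_force: 45.0
```

Run:
```python
from h import *
c=snap('wrist','w3.png');print(np.round(-np.array(c['R']).T@c['t']))
s=r.read_state();print(s['clock'],s['eef_pos'],s['eef_rot'],s['ft_force'],s['moment'],s['opening'])
zb=s['eef_pos'][2]-7
for P in[(525.4,-42.2,60),(525.4,-42.2,110),(525.4,-42.2,zb+28)]:print(w2px(c,P))
```

```text
[533. -27. 295.]
5.3 [497.51069122 -85.77610566 149.88345026] [-7.15102997e-04  8.72170776e-01  4.89200822e-01 -4.27047657e-04] [ 0.75906546  0.11990448 -2.82423083] [-0.13722831  0.14949597 -0.02513132] 0.24785980792178602
[327.25899076 161.02494126]
[327.91824065 168.67685343]
[329.40876531 185.96779879]
```

View pics/w3.png

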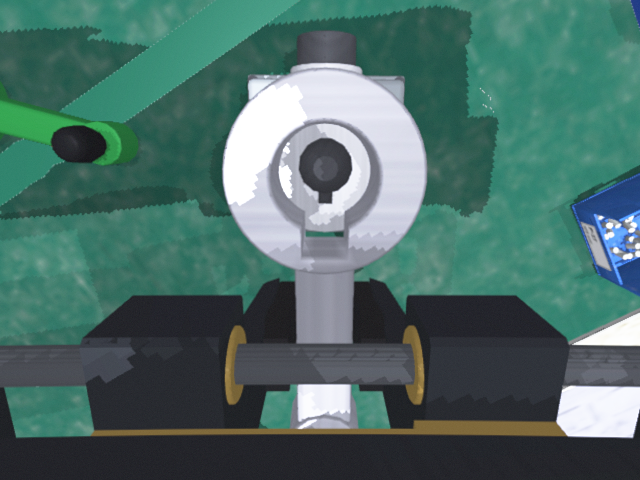

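The picture shows the hub centred at (325,170), the shaft tip in the bore at (325,168), and the key at (325,197) in line with the slot at (325,235). Angle and sideways position are good. Allowing for parallax, the hub should move about 2–5 mm towards the handle. I'll lower it and check again.

{"name": "apply_moves", "arguments": {"moves": [{"dx":-2.5,"dy":0,"dz":14,"ax":0,"ay":0,"az":0,"hand":10},{"dx":-2.5,"dy":0,"dz":26,"ax":0,"ay":0,"az":0,"hand":10},{"dx":-2.5,"dy":0,"dz":26,"ax":0,"ay":0,"az":0,"hand":10},{"dx":-2.5,"dy":0,"dz":26,"ax":0,"ay":0,"az":0,"hand":10},{"dx":-2.5,"dy":0,"dz":26,"ax":0,"ay":0,"az":0,"hand":10}]}}

```text
clock: 5.8
eef_pos: [496.8, -89.0, 124.8]
eef_rot: [0.0, 0.873, 0.488, 0.0]
ft_force: [0.4, -0.4, -2.6]
opening: 0.245
grip_force: 45.0
```

Run:
```python
from h import *
c=snap('wrist','w4.png');o=-np.array(c['R']).T@c['t'];s=r.read_state();print(o,s['clock'],s['eef_pos'],s['eef_rot'],s['ft_force'])
t=snap('top');f=t['frame'][:,:,::-1]
a=cv2.resize(c['frame'][40:300,190:460,::-1],None,fx=1.5,fy=1.5)[:390,:405]
b=cv2.resize(f[145:242,370:467],(390,390),interpolation=cv2.INTER_CUBIC)
cv2.imwrite('pics/w4c.png',np.hstack([a,b]))
zb=s['eef_pos'][2]-7
for z in(60,110,zb,zb+28):print(z,w2px(c,(525.4,-42.2,z)),w2px(t,(525.4,-42.2,z)))
print('px/mm hub top',w2px(c,(525.4,-42.2,zb+28))-w2px(c,(535.4,-42.2,zb+28)))
```

```text
[532.30825246 -29.89240423 270.77455455] 5.85 [496.94734632 -89.01294776 125.07174131] [2.84799709e-04 8.72748996e-01 4.88169088e-01 2.25385216e-04] [-0.49742488  0.0683546  -2.56524227]
60 [324.75663297 158.91612322] [416.24057834 191.38600117]
110 [325.06838285 167.10052201] [422.17878227 185.05616395]
118.07174131359538 [325.13735795 168.91099184] [423.2065104  183.96062864]
146.0717413135954 [325.44368358 176.94998731] [426.9369362  179.98401075]
px/mm hub top [-26.46924318  16.38359982]
```

View pics/w4c.png

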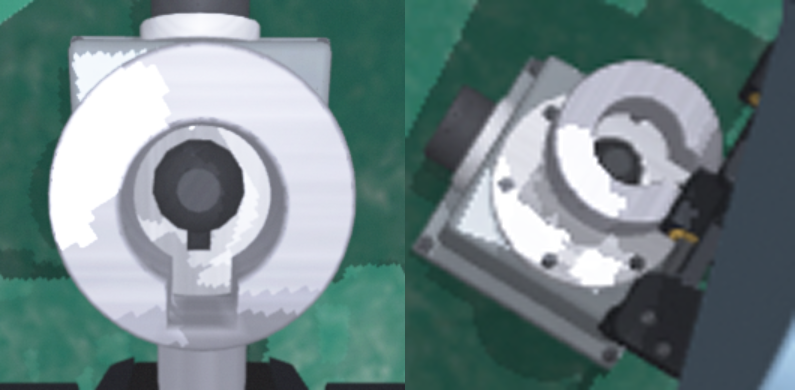

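Both views show the bore around the shaft with the key in line with the slot: hub (324.7,170.7) and tip (322.7,166.7) in the wrist view, and the top view agrees within about 2 mm. I'll make a small correction and lower it onto the shaft.

{"name": "apply_moves", "arguments": {"moves": [{"dx":-0.7,"dy":-0.6,"dz":0,"ax":0,"ay":0,"az":0,"hand":10},{"dx":-0.7,"dy":-0.6,"dz":5,"ax":0,"ay":0,"az":0,"hand":10},{"dx":-0.7,"dy":-0.6,"dz":10,"ax":0,"ay":0,"az":0,"hand":10},{"dx":-0.7,"dy":-0.6,"dz":15,"ax":0,"ay":0,"az":0,"hand":10},{"dx":-0.7,"dy":-0.6,"dz":20,"ax":0,"ay":0,"az":0,"hand":10},{"dx":-0.7,"dy":-0.6,"dz":24,"ax":0,"ay":0,"az":0,"hand":10},{"dx":-0.7,"dy":-0.6,"dz":24,"ax":0,"ay":0,"az":0,"hand":10},{"dx":-0.7,"dy":-0.6,"dz":24,"ax":0,"ay":0,"az":0,"hand":10}]}}

```text
clock: 6.7
eef_pos: [495.7, -89.2, 100.6]
eef_rot: [-0.0, 0.873, 0.488, -0.0]
ft_force: [-0.6, -0.6, -1.9]
opening: 0.241
grip_force: 45.0
```

Run:
```python
from h import *
c=snap('wrist','w5.png');s=r.read_state();print(s['clock'],s['eef_pos'],s['ft_force'],s['moment'])
cv2.imwrite('pics/w5c.png',cv2.resize(c['frame'][40:300,190:460,::-1],None,fx=2,fy=2))
zb=s['eef_pos'][2]-7
for z in(88,110,zb+28):print(z,w2px(c,(525.4,-42.2,z)))
```

```text
6.75 [495.82712007 -89.25368882 100.78713039] [ 0.243515    0.05675915 -3.70148786] [-0.01617864  0.14033554  0.02010975]
88 [327.06497951 165.59565154]
110 [327.55500181 170.87725453]
121.78713039458982 [327.88657616 174.45041455]
```

View pics/w5c.png

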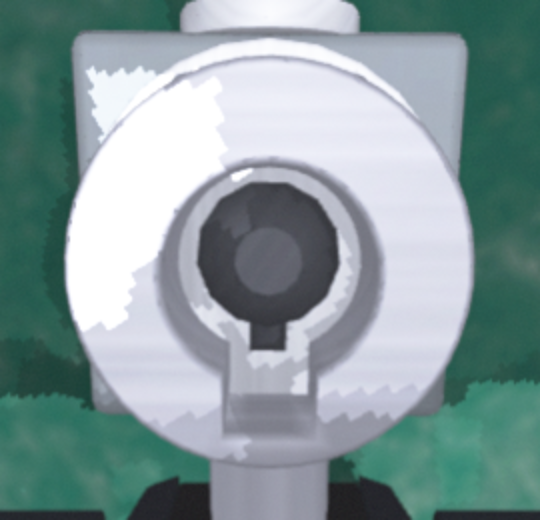

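The hub is at (268,261) and the shaft tip at (268,260), with the key centred under the slot. The gap is even all round, so I'll lower it to the flange.

{"name": "apply_moves", "arguments": {"moves": [{"dx":-0.8,"dy":0,"dz":4,"ax":0,"ay":0,"az":0,"hand":10},{"dx":-0.8,"dy":0,"dz":9,"ax":0,"ay":0,"az":0,"hand":10},{"dx":-0.8,"dy":0,"dz":14,"ax":0,"ay":0,"az":0,"hand":10},{"dx":-0.8,"dy":0,"dz":19,"ax":0,"ay":0,"az":0,"hand":10},{"dx":-0.8,"dy":0,"dz":24,"ax":0,"ay":0,"az":0,"hand":10},{"dx":-0.8,"dy":0,"dz":28,"ax":0,"ay":0,"az":0,"hand":10},{"dx":-0.8,"dy":0,"dz":30,"ax":0,"ay":0,"az":0,"hand":10},{"dx":-0.8,"dy":0,"dz":30,"ax":0,"ay":0,"az":0,"hand":10}]}}

```text
clock: 7.55
eef_pos: [495.1, -89.8, 70.3]
eef_rot: [-0.0, 0.873, 0.488, -0.0]
ft_force: [0.4, 0.1, -3.4]
opening: 0.245
grip_force: 45.0
```

{"name": "apply_moves", "arguments": {"moves": [{"dx":0,"dy":0,"dz":1,"ax":0,"ay":0,"az":0,"hand":10},{"dx":0,"dy":0,"dz":2,"ax":0,"ay":0,"az":0,"hand":10},{"dx":0,"dy":0,"dz":3,"ax":0,"ay":0,"az":0,"hand":10},{"dx":0,"dy":0,"dz":3,"ax":0,"ay":0,"az":0,"hand":10}]}}

```text
clock: 7.95
eef_pos: [495.4, -89.9, 67.7]
eef_rot: [0.0, 0.873, 0.488, 0.0]
ft_force: [0.1, 0.7, -3.3]
opening: 0.241
grip_force: 45.0
```

{"name": "apply_moves", "arguments": {"moves": [{"dx":0,"dy":0,"dz":1,"ax":0,"ay":0,"az":0,"hand":10},{"dx":0,"dy":0,"dz":1.5,"ax":0,"ay":0,"az":0,"hand":10},{"dx":0,"dy":0,"dz":1.5,"ax":0,"ay":0,"az":0,"hand":10}]}}

```text
clock: 8.25
eef_pos: [495.4, -90.1, 67.5]
eef_rot: [0.0, 0.873, 0.488, -0.0]
ft_force: [-6.2, 0.9, 10.5]
opening: 0.249
grip_force: 45.0
```

{"name": "apply_moves", "arguments": {"moves": [{"dx":0,"dy":0,"dz":0,"ax":0,"ay":0,"az":0,"hand":30},{"dx":0,"dy":0,"dz":0,"ax":0,"ay":0,"az":0,"hand":45},{"dx":0,"dy":0,"dz":0,"ax":0,"ay":0,"az":0,"hand":60},{"dx":0,"dy":0,"dz":0,"ax":0,"ay":0,"az":0,"hand":60},{"dx":0,"dy":0,"dz":0,"ax":0,"ay":0,"az":0,"hand":60},{"dx":0,"dy":0,"dz":-20,"ax":0,"ay":0,"az":0,"hand":60},{"dx":0,"dy":0,"dz":-60,"ax":0,"ay":0,"az":0,"hand":60},{"dx":0,"dy":0,"dz":-100,"ax":0,"ay":0,"az":0,"hand":60},{"dx":0,"dy":0,"dz":-120,"ax":0,"ay":0,"az":0,"hand":60},{"dx":0,"dy":0,"dz":-120,"ax":0,"ay":0,"az":0,"hand":60},{"dx":0,"dy":0,"dz":-120,"ax":0,"ay":0,"az":0,"hand":60}]}}

```text
clock: 9.35
eef_pos: [495.1, -89.8, 185.8]
eef_rot: [0.0, 0.873, 0.488, 0.0]
ft_force: [0.6, 0.5, -0.6]
opening: 0.681
grip_force: 0.0
```

Run:
```python
from h import *
w=snap('wrist')['frame'];s=snap('scene')['frame']
a=cv2.resize(w,(520,390));b=cv2.resize(s[230:360,370:462],(276,390),interpolation=cv2.INTER_CUBIC)
cv2.imwrite('pics/fin.png',np.hstack([a,b])[:,:,::-1]);print(r.read_state()['clock'],r.read_state()['ft_force'])
```

```text
9.45 [ 0.38288179  1.33434038 -0.12070453]
```

View pics/fin.png

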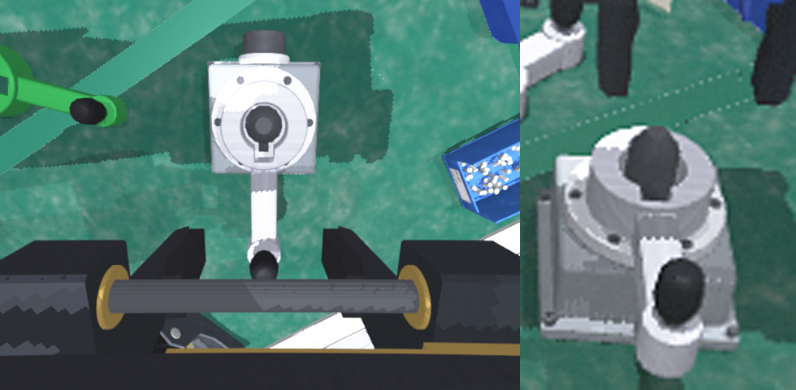

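The crank sits flat on the flange around the shaft at (263,125), its slot is over the key, and the gripper is clear. I'm handing the job in.

```bash
python3 -c "
from rig import r
print(r.sign_off())"
```

```text
the job is handed in; nothing more can be done
None
```

The keyed crank sits flat on the gearbox flange with its slot over the key and the gripper clear of it; the job was handed in at about 9.5 s, and the sign-off returned no verdict.

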